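# Set the paper length on a stacked dial to its preset stop, then start the feed

## Robot

A 7-joint arm with a two-finger parallel gripper is mounted at the origin on the work surface. World frame = base frame: x ahead of the robot, y to its left, z up, the work surface at z = 0. Lengths are in m, angles in rad, forces in N, time in s.
With the tool pointing down it reaches from about 0.425 to 0.925 m from the base axis. Payload 6.8 kg.
Tool frame: the origin (TCP) lies on the centre line of the jaws, within the pads' length; the fingertips stand 14 mm ahead of it and the grasp point (between the pads) lies 5 mm behind it; z points along the fingers, y is the direction in which the jaws open and shut (so a half turn about z gives the same grasp; the last joint's range is limited). The gripper opens to 85 mm and grips with 20 to 120 N. Pads are 22 mm wide; open, the fingers measure 114 mm over their backs; the gripper's body (76 mm by 85 mm) begins 54 mm behind the grasp point. The pads swing forward as they close: fully open they stand 13 mm farther back than shut.
Start: joints at [1.03, 0.477, 0.022, 1.555, -0.011, 1.109, -0.083], TCP at [0.283, -0.613, 0.245] pointing down, gripper open.
Joint ranges: [-2.96, 2.96], [-0.34, 2.1], [-1.41, 1.46], [0.24, 2.44], [-1.37, 4.51], [0.17, 1.92], [-2.96, 2.96]. Speed limits (rad/s): [2.39, 2.39, 3.14, 3.14, 3.14, 3.14, 3.14].

## Interface

Orientations are given as a unit quaternion [w, x, y, z].
In Python, from bench import * gives the robot as it stands. The module is installed in compiled form; this text tells all that it offers. Calls block until the motion is done:
- move_to(position, orientation): joint-space move of the TCP to a pose.
- move_straight(position, rotation=None, v=0.15): straight line of the TCP; rotation=None keeps the orientation; v is the mean speed in m/s.
- movej(angles): joint-space move.
- command_gripper(opening): finger opening in m; the grip force is fixed at half the most; returns when the fingers have stopped.
- sleep(seconds).
- inverse_kinematics(position, orientation): joint angles nearest the present ones, or None.
- snapshot(name): name is "side" or "top" or "wrist"; returns (picture, depth): 480x640x3 uint8, red, green, blue; 480x640 float32, m along the optical axis (not along the pixel's ray), 0 where there is no reading.
- get_calibration(name): a dict with "camera_matrix" (3x3 intrinsics, pixels), "eye" and "attitude" of the camera in the world; the wrist camera has in their place "mount" (4x4, takes a point from camera to tool coordinates, whose origin is the TCP and whose axes are the flange's). Camera axes: x right, y up, looking along -z (the intrinsics and any distortion apply to the point x, -y, -z); pixel columns grow to the right and rows downward; lengths in m; the calibration is good to about 2 mm. The wrist camera is an equidistant fisheye: a pixel r from the principal point sees the ray r / f radians off the axis. A picture is of the moment at which its call begins: read the wrist's pose just before it. get_calibration takes no time and is no camera call.
A pose or a line that the arm cannot do raises MotionError and nothing moves.
- finish_job(): hands the job in, once; it reports no verdict.
Readings, each from a call of its own:
- read_t(): time.
- read_joints(): joint angles.
- read_joint_vel(): joint speeds.
- read_joint_efforts(): joint torques, N m.
- read_tcp_pos(): TCP position.
- read_ee_rot(): TCP orientation.
- read_contact_force(): force on the tool from outside, world axes, zero at the start.
- read_torque(): the same for the moment, N m.
- read_grip_width(): finger opening in m.
Only numpy, scipy, OpenCV 4.12 (cv2) and the standard library are available. Lean on these libraries where they do the work, as an engineer would, in place of code of your own. Each camera call takes 0.05 s, during which the arm holds its last target.

## Task

The paper feeder's control box has a stacked dial: turn only the wide outer ring clockwise until you feel it meet the sprung preset stop hidden inside and the stop just begins to give, gently and without forcing it further, and leave the ring resting there with the small inner knob still at its setting. Then press the round start button on the separate little housing all the way down and let it go, without disturbing the planters and the tape roll around.

Things in the scene. Friction and masses are not known exactly. Their poses are not given: they have to be found in the camera images.
- ring_centre (a point): Centre of the dial's outer ring, on its vertical axis, half-way up, 76 mm over the table. The ring is a ribbed black cylinder 58 mm in diameter, 26 mm tall; its underside is 3 mm over the control box's top. Fingers can go down on opposite sides of it at any yaw, to just over the box top. z is up; x points to the white line on the ring's top and turns with it.
- console: Grey control box under the dial, fixed to the table, 170 x 150 mm (x, y) and 60 mm tall, flat top with nothing but the dial at its middle. Origin at the centre of its underside.
- inner_mark (a point): Outer end of the white line on top of the grey inner knob, 14 mm from the dial's axis. The inner knob is 33 mm in diameter, sits on top of the ring and reaches 24 mm above it. It turns on its own and very easily (0.015 N m) and must stay as set: this point may shift by at most 3 mm.
- dial_ring (a joint): Angle of the outer ring, rad, growing clockwise seen from above; range 0 to 2.6, starts between 0 and 0.35. It stays where it is left; turning it takes a steady 0.6 N m against friction, the same all the way until the stop is met (read it while turning, or after equal small steps: at rest friction holds part of it).
- dial: The stacked dial as a whole (ring, inner knob, bright disc under them); origin on its axis at the box's top. The stop hidden in the box is met 0.55 to 1.4 rad clockwise from the start, anew each time. At the touch the turning torque jumps from 0.6 to 0.85 N m, then rises 1.0 N m per rad as the stop gives. The ring should rest 0 to 0.25 rad into it (3 to 13 N on the stop), held there by its friction.
- start_top (a point): Centre of the top face of the start button, a black round cap 40 mm in diameter, 68 mm over the table when up, in a metal collar on a grey housing 85 x 85 mm and 50 mm tall (no dial on it). It stands left or right of the control box.
- start (a joint): Travel of the start button, m: 0 up, 0.006 fully down; pressed is more than 0.005. A spring pushes it up; 5 N holds it fully down.
- pot_ribbed: Bystander, loose: terracotta planter, 104 mm across, 90 mm tall. Origin at the centre of its underside, z up. Leave it alone.
- pot_dark: Bystander, loose: grey concrete-like planter, 100 mm across, 85 mm tall. Origin at the centre of its underside, z up. Leave it alone.
- pot_glazed: Bystander, loose: amber glazed planter, 90 mm across, 80 mm tall. Origin at the centre of its underside, z up. Leave it alone.
- pot_white: Bystander, loose: white glazed planter, 90 mm across, 75 mm tall. Origin at the centre of its underside, z up. Leave it alone.
- bowl_straw: Bystander, loose: straw-coloured bowl, 150 mm across, 50 mm tall. Origin at the centre of its underside, z up. Leave it alone.
- tape_roll: Bystander, loose: kraft tape roll lying flat, 100 mm across, 48 mm tall. Origin at the centre of its underside, z up. Leave it alone.
Things that resemble listed ones, but are neither listed nor needed, are in the scene too. Leave any yellow look-alike of the console alone.

How it is judged:
On the way, in this order (a step that is already met when the one before it is completed fails the run):
1. the outer ring has met the sprung stop and presses on it, not too hard (contact force between dial and console between 3 and 13 N), for 0.3 s.
2. the start button is pressed all the way down (value of joint start above 0.005 m), for 0.1 s.
At the end, for the whole second after the job is handed in: The outer ring rests against the sprung stop pressing on it with 3 to 13 N, the inner knob's mark is within 3 mm of where it was, and the start button is up again after having been pressed fully down (all of step 1 and distance of inner_mark from where it was at the start of the episode below 0.003 m and value of joint start below 0.001 m); the robot touches nothing.
It fails at once if the sprung stop is forced (the ring presses on it with over 13 N) (contact force between dial and console above 13 N).
It fails at once if the inner knob is turned (its mark shifts more than 3 mm) (distance of inner_mark from where it was at the start of the episode above 0.003 m).
It fails at once if a planter, the bowl or the tape roll is shifted by more than 20 mm (distance of any of pot_ribbed, pot_dark, pot_glazed, pot_white, bowl_straw, tape_roll from where it was at the start of the episode above 0.02 m).
It also fails if it takes over 69 s, if anything falls off the work surface, if the arm or the gripper's body presses on something with over 40 N, if the wrist force passes 120 N, or if a joint passes its speed limit or range.

## Working session

There is one attempt and no reset: what is moved stays moved. The work goes in short steps, each a Python script; the robot and the scene stay as the last script left them, time stands still between calls to the robot, and variables do not carry over. Pictures are saved under pics/ and viewed, and the job is handed in when it is done.

```bash
mkdir -p pics; python3 - <<'E'
from bench import *
import cv2,numpy as np
for n in ("top","side","wrist"):
    p,d=snapshot(n); cv2.imwrite(f"pics/{n}0.png",p[:,:,::-1]); np.save(f"{n}0.npy",d)
    print(n,get_calibration(n))
print(read_t(),read_tcp_pos(),read_ee_rot(),read_joints(),read_contact_force(),read_torque())
E
```

```text
top {'camera_matrix': array([[529.09949068,   0.        , 323.85066713],
       [  0.        , 529.09949068, 244.55646406],
       [  0.        ,   0.        ,   1.        ]]), 'eye': array([0.33114649, 0.00544084, 1.3470823 ]), 'attitude': array([-0.69899806, -0.04551724,  0.04606891,  0.71218506])}
side {'camera_matrix': array([[541.50143993,   0.        , 316.28753091],
       [  0.        , 541.50143993, 241.38110624],
       [  0.        ,   0.        ,   1.        ]]), 'eye': array([0.2886604 , 0.90779383, 0.81936217]), 'attitude': array([-0.09191416, -0.04483772,  0.42995669,  0.8970388 ])}
wrist {'camera_matrix': array([[371.64829954,   0.        , 320.10679436],
       [  0.        , 371.64829954, 235.71517523],
       [  0.        ,   0.        ,   1.        ]]), 'mount': array([[ 1.25576881e-03,  9.65451519e-01,  2.60579714e-01,
         6.51844519e-02],
       [ 9.99999204e-01, -1.17950681e-03, -4.49041735e-04,
        -5.40177276e-04],
       [-1.26172478e-04,  2.60580070e-01, -9.65452231e-01,
        -1.28568413e-01],
       [ 0.00000000e+00,  0.00000000e+00,  0.00000000e+00,
         1.00000000e+00]])}
0.15 [ 0.28291866 -0.61241846  0.24457787] [-6.29756114e-04  9.76678929e-01  2.14704057e-01 -2.01743704e-04] [ 1.02989895  0.47762262  0.02237357  1.55613764 -0.01147745  1.10928344
 -0.08312448] [-0.11195681 -0.93893967  0.31046187] [ 0.00417625 -0.01074143 -0.0348547 ]
```

View pics/top0.png

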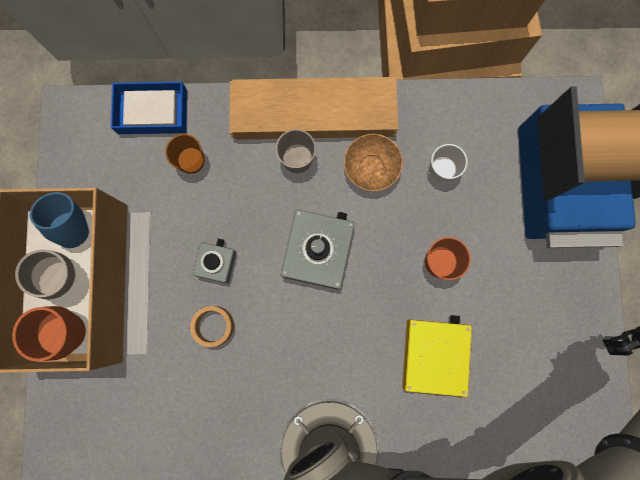

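View pics/side0.png

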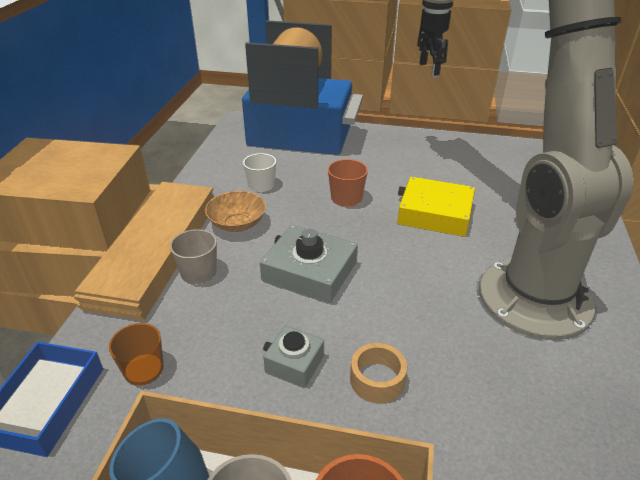

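View pics/wrist0.png

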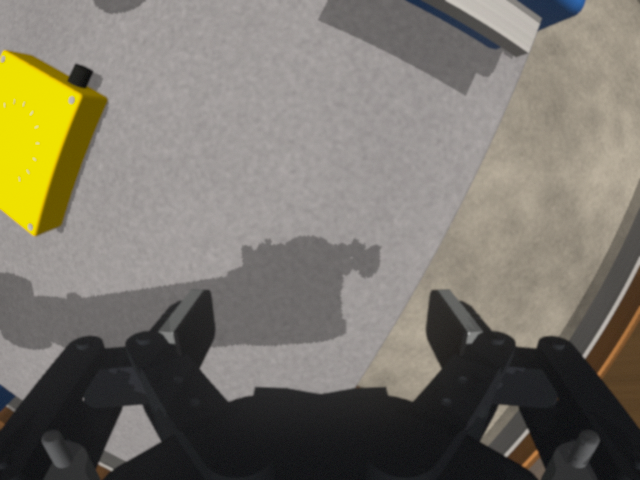

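Top view: the grey box with the stacked dial (318,247) is the console; the yellow box (438,358) is the look-alike. The small grey housing with black cap (213,262) is the start button. I'll confirm this with enlarged crops.

```bash
cat > h.py <<'E'
import numpy as np,cv2
from scipy.spatial.transform import Rotation as R
def RR(q): return R.from_quat([q[1],q[2],q[3],q[0]])
def ray(cal,uv):
    K=cal['camera_matrix']; u,v=uv
    d=np.array([(u-K[0,2])/K[0,0],-(v-K[1,2])/K[1,1],-1.])
    return np.array(cal['eye']),RR(cal['attitude']).as_matrix()@d
def onz(cal,uv,z):
    e,d=ray(cal,uv); return e+d*(z-e[2])/d[2]
def proj(cal,P):
    K=cal['camera_matrix']; c=RR(cal['attitude']).as_matrix().T@(np.asarray(P)-cal['eye'])
    return np.array([K[0,0]*c[0]/-c[2]+K[0,2],K[1,1]*-c[1]/-c[2]+K[1,2]])
E
python3 - <<'E'
import cv2,numpy as np
from h import *
from bench import get_calibration
t=cv2.imread('pics/top0.png');s=cv2.imread('pics/side0.png')
a=cv2.resize(t[200:300,180:380],(800,400),interpolation=cv2.INTER_CUBIC)
cv2.imwrite('pics/crop_top.png',a)
a=cv2.resize(s[220:390,250:370],(424,600),interpolation=cv2.INTER_CUBIC)
cv2.imwrite('pics/crop_side.png',a)
c=get_calibration('top')
print(onz(c,(318,247),.113),onz(c,(212,262),.068),onz(c,(318,247),.06))
E
```

```text
[0.48645112 0.01682801 0.113     ] [0.46023377 0.27516908 0.068     ] [0.49312098 0.01731706 0.06      ]
```

View pics/crop_top.png

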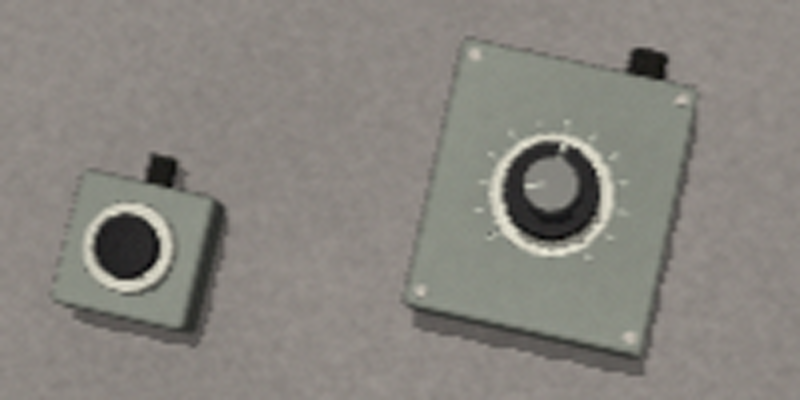

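View pics/crop_side.png

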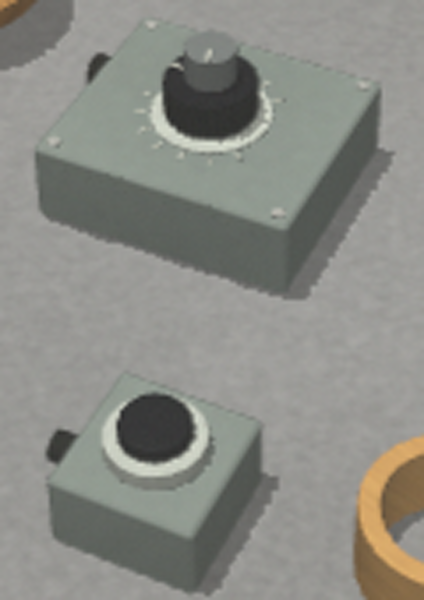

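Both crops confirm the targets: stacked dial on the grey box (its ring line at about crop (562,147), inner line pointing left at (532,185)), and the plain black cap in a bright collar on the small housing. Next I measure both.

```bash
cat >> h.py <<'E'
def disc(img,uv,half=40,thr=170):
    x0,y0=int(uv[0]-half),int(uv[1]-half)
    c=img[y0:y0+2*half,x0:x0+2*half]
    m=(c.min(2)>thr).astype(np.uint8)
    cs,_=cv2.findContours(m,cv2.RETR_EXTERNAL,cv2.CHAIN_APPROX_NONE)
    k=max(cs,key=lambda q:cv2.contourArea(cv2.convexHull(q)))
    return cv2.fitEllipse(cv2.convexHull(k).astype(np.float32)+np.float32([x0,y0]))
E
python3 - <<'E'
from h import *
from bench import *
for n,d,b in (('top',(318,248),(212,262)),('side',(309,252),(294,342))):
    i=cv2.imread(f'pics/{n}0.png');c=get_calibration(n)
    for nm,uv,z in (('dial',d,.062),('btn',b,.060)):
        for thr in (150,170):
            e=disc(i,uv,22,thr); print(n,nm,thr,np.round(e[0],1),np.round(e[1],1),np.round(onz(c,e[0],z),4))
# orientation / wrist feasibility
P=np.array([.489,.017,.22])
for yaw in np.arange(-3.1,3.2,.4):
    q=R.from_euler('z',yaw)*R.from_euler('x',np.pi); q=q.as_quat()
    j=inverse_kinematics(P,[q[3],*q[:3]]); print(round(yaw,2),None if j is None else np.round(j,2))
E
```

```text
top dial 150 [317.1 248.1] [30.6 32.6] [0.4903 0.0196 0.062 ]
top dial 170 [317.4 248.2] [30.2 30.4] [0.4899 0.0189 0.062 ]
top btn 150 [211.4 261.2] [21.6 22.3] [0.4629 0.2784 0.06  ]
top btn 170 [211.3 261.2] [20.9 21.6] [0.463  0.2785 0.06  ]
side dial 150 [309.2 250.4] [26.7 38. ] [0.4902 0.0187 0.062 ]
side dial 170 [308.7 252.3] [20.  33.4] [0.4901 0.0254 0.062 ]
side btn 150 [293.4 342.5] [24.1 30.6] [0.4631 0.2781 0.06  ]
side btn 170 [293.4 342.8] [23.1 29.4] [0.463  0.2788 0.06  ]
-3.1 [ 0.55  0.3  -0.84  1.97  0.27  0.98  1.2 ]
-2.7 [ 0.79  0.43 -1.17  1.96  0.46  1.05  1.43]
-2.3 [ 0.79  0.43 -1.17  1.96  0.46  1.05  1.83]
-1.9 [ 0.79  0.43 -1.17  1.96  0.46  1.05  2.23]
-1.5 [-1.15  0.47  1.3   2.07 -0.54  1.01 -2.64]
-1.1 [ 0.04  0.21 -0.23  2.    0.06  0.93 -2.89]
-0.7 [ 0.1   0.22 -0.3   2.    0.08  0.93 -2.51]
-0.3 [ 0.16  0.23 -0.37  2.    0.1   0.94 -2.13]
0.1 [ 0.21  0.23 -0.43  1.99  0.12  0.94 -1.75]
0.5 [ 0.25  0.24 -0.47  1.99  0.13  0.94 -1.36]
0.9 [ 0.28  0.24 -0.51  1.99  0.15  0.95 -0.97]
1.3 [ 0.33  0.25 -0.56  1.99  0.16  0.95 -0.59]
1.7 [ 0.37  0.26 -0.61  1.98  0.18  0.95 -0.2 ]
2.1 [ 0.41  0.27 -0.66  1.98  0.2   0.96  0.18]
2.5 [ 0.45  0.27 -0.71  1.98  0.22  0.96  0.56]
2.9 [ 0.5   0.29 -0.77  1.98  0.24  0.97  0.94]
```

```bash
cat >> h.py <<'E'
def down(yaw):
    q=(R.from_euler('z',yaw)*R.from_euler('x',np.pi)).as_quat(); return [q[3],*q[:3]]
def yawof(q):
    x=RR(q).as_matrix()[:,0]; return np.arctan2(x[1],x[0])
def wrist_onz(cal,pos,q,uv,z):
    K=cal['camera_matrix'];d=np.array([uv[0]-K[0,2],-(uv[1]-K[1,2])]);r=np.linalg.norm(d);th=r/K[0,0]
    c=np.array([*(d/r*np.sin(th)),-np.cos(th)]);M=cal['mount'];A=RR(q).as_matrix()
    e=A@M[:3,3]+pos; d=A@M[:3,:3]@c
    return e+d*(z-e[2])/d[2]
E
python3 - <<'E'
from h import *
from bench import *
command_gripper(.085)
move_to([.49,.0189,.21],down(2.1))
p,q=read_tcp_pos(),read_ee_rot()
im,d=snapshot('wrist'); im=im[:,:,::-1].copy(); cv2.imwrite('pics/w1.png',im)
print(read_t(),p,yawof(q),np.round(read_joints(),2),read_contact_force(),read_torque())
E
```

```text
2.7833 [0.49030156 0.0176917  0.20991962] 2.097646204255768 [ 0.4   0.28 -0.65  1.99  0.21  0.94  0.17] [-0.80555614 -0.01034202 -0.05298709] [-0.05958121 -0.00418605 -0.00228478]
```

View pics/w1.png

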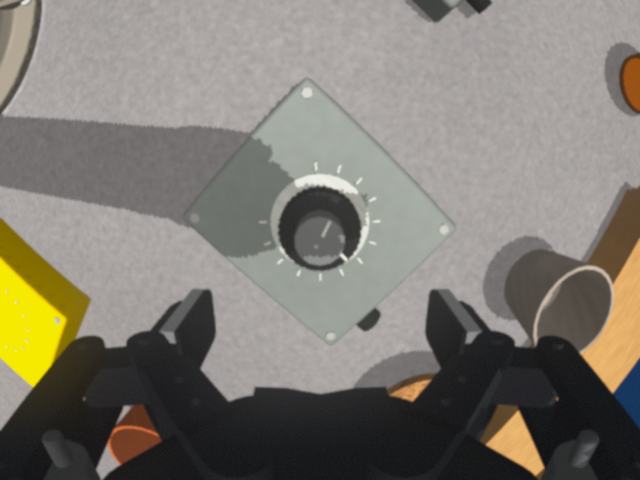

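Wrist view: ring centred at about (320,227), inner knob top at (320,238), level with the jaw midline (col 320). Now check numerically, then descend and grip.

```bash
python3 - <<'E'
from h import *
from bench import *
c=get_calibration('wrist');p,q=read_tcp_pos(),read_ee_rot()
im=cv2.imread('pics/w1.png')
print(p)
for uv,z in (((320,222),.062),((320,238),.113),((320,229),.089)): print(wrist_onz(c,p,q,uv,z))
# corners of box screws mean
S=[(307,92),(194,217),(444,229),(331,337)]
print(np.mean([wrist_onz(c,p,q,s,.061) for s in S],0))
print(read_t())
cv2.imwrite('pics/w1c.png',cv2.resize(im[160:290,250:390],(646,600),interpolation=cv2.INTER_CUBIC))
E
```

```text
[0.49026795 0.01780269 0.20993273]
[0.48842327 0.01973024 0.062     ]
[0.48773895 0.02098346 0.113     ]
[0.48780944 0.02082482 0.089     ]
[0.48872676 0.01867804 0.061     ]
2.7833
```

View pics/w1c.png

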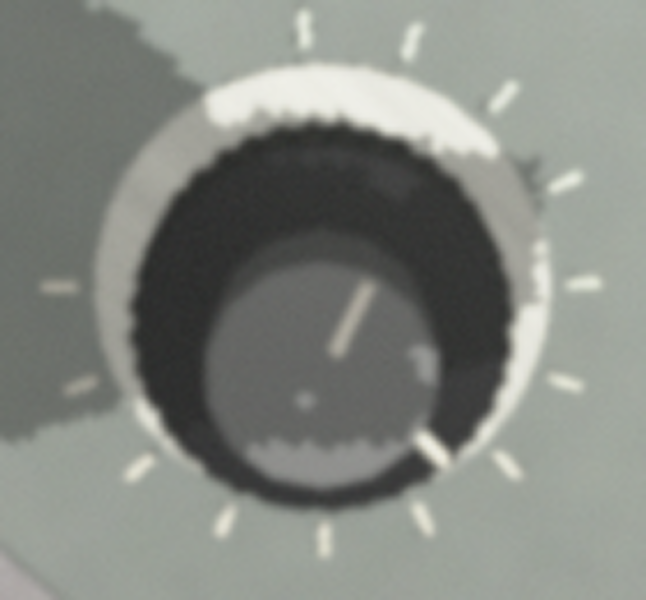

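```bash
python3 - <<'E'
from h import *
from bench import *
def st(l): print(l,round(read_t(),2),np.round(read_tcp_pos(),4),round(yawof(read_ee_rot()),4),np.round(read_contact_force(),1),np.round(read_torque(),3),round(read_grip_width(),4),flush=True)
move_straight([.4888,.0203,.13],v=.1); st('a')
move_straight([.4888,.0203,.078],down(2.1),v=.06); st('b')
command_gripper(.064); st('c')
im,d=snapshot('wrist'); cv2.imwrite('pics/w2.png',im[:,:,::-1])
E
```

```text
a 3.73 [0.4893 0.0204 0.1305] 2.1 [-0.1 -1.   0.2] [-0.032 -0.006 -0.04 ] 0.0852
b 4.75 [0.4891 0.0204 0.0783] 2.1001 [-0.3  0.2 -0. ] [ 0.028 -0.044 -0.047] 0.0851
c 5.1 [0.4889 0.0203 0.0782] 2.0999 [-0.1  0.   0.9] [-0.046 -0.029 -0.075] 0.0639
```

View pics/w2.png

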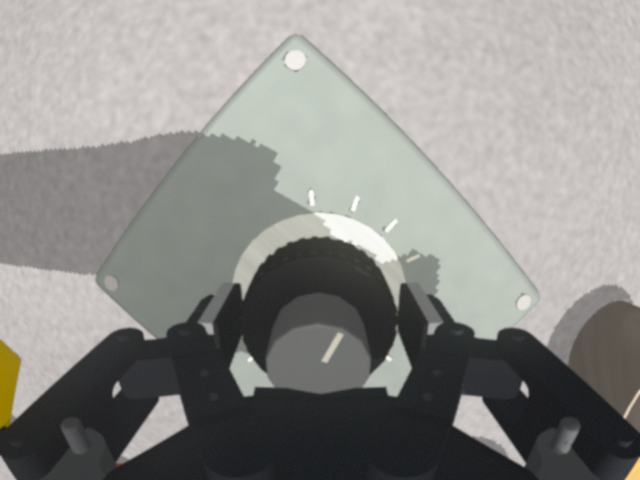

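The ring (cols 243–397) sits centred between the pads, and the knob is clear. Grip and make the first small steps.

```bash
cat >> h.py <<'E'
def st(l):
    from bench import read_t,read_tcp_pos,read_ee_rot,read_contact_force,read_torque,read_grip_width,read_joint_efforts
    print(l,round(read_t(),2),np.round(read_tcp_pos(),4),round(yawof(read_ee_rot()),4),np.round(read_contact_force(),1),np.round(read_torque(),3),round(read_grip_width(),4),round(read_joint_efforts()[6],3),flush=True)
E
python3 - <<'E'
from h import *
from bench import *
command_gripper(.04); st('grip')
p=read_tcp_pos()
y=2.1
for k in range(6):
    y-=.03
    move_straight([.4889,.0203,.078],down(y)); st(round(y,2))
sleep(.2); st('rest')
im,d=snapshot('wrist'); cv2.imwrite('pics/w3.png',im[:,:,::-1])
E
```

```text
grip 5.38 [0.4885 0.02   0.0785] 2.0998 [-4.3 -0.8  8.3] [-0.197  0.649 -0.039] 0.0561 0.002
2.07 5.63 [0.4885 0.0201 0.0785] 2.0699 [-3.8 -1.6  8.6] [-0.151  0.604 -0.023] 0.0563 -0.037
2.04 5.88 [0.4886 0.0201 0.0785] 2.04 [-4.1 -2.1  8. ] [-0.145  0.529  0.016] 0.0563 -0.044
2.01 6.13 [0.4886 0.0201 0.0785] 2.0101 [-3.9 -0.3  8.7] [-0.117  0.542  0.013] 0.0564 -0.046
1.98 6.38 [0.4887 0.0201 0.0785] 1.98 [-3.3 -1.1  8.3] [-0.098  0.497  0.006] 0.0564 -0.046
1.95 6.63 [0.4887 0.0201 0.0785] 1.9501 [-3.  -1.   8.1] [-0.112  0.487  0.005] 0.0565 -0.047
1.92 6.88 [0.4888 0.0202 0.0786] 1.9201 [-3.9 -0.4  7.8] [-0.147  0.436  0.024] 0.0562 -0.047
rest 7.08 [0.4888 0.0202 0.0785] 1.9201 [-3.8 -0.3  7.6] [-0.178  0.476  0.056] 0.0563 -0.039
```

View pics/w3.png

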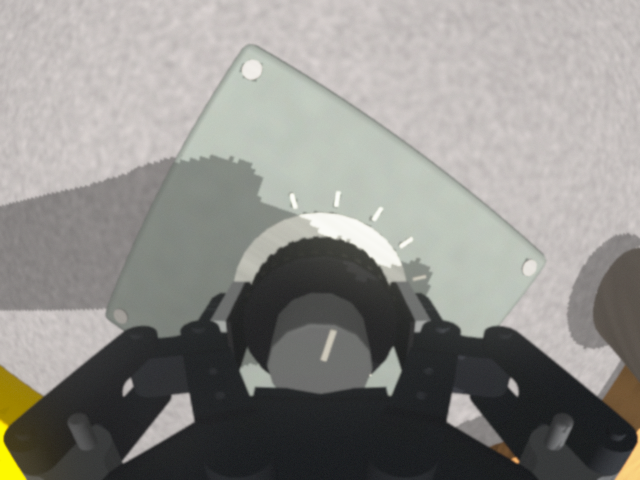

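Gripper has turned 0.18 rad but hardly any torque shows; the inner line appears world-fixed. I need to see whether the ring's line follows or the pads slip.

```bash
python3 - <<'E'
from h import *
from bench import *
o=[]
for n,(u,v) in (('top',(318,247)),('side',(309,250))):
    im,d=snapshot(n); im=im[:,:,::-1]; o.append(cv2.resize(im[v-30:v+30,u-40:u+40],(400,300),interpolation=cv2.INTER_CUBIC))
    old=cv2.imread(f'pics/{n}0.png');o.append(cv2.resize(old[v-30:v+30,u-40:u+40],(400,300),interpolation=cv2.INTER_CUBIC))
cv2.imwrite('pics/c4.png',np.vstack([np.hstack(o[:2]),np.hstack(o[2:])]))
st('x')
E
```

```text
x 7.23 [0.4888 0.0202 0.0785] 1.92 [-3.3 -0.1  8.2] [-0.058  0.536  0.04 ] 0.0562 -0.039
```

View pics/c4.png

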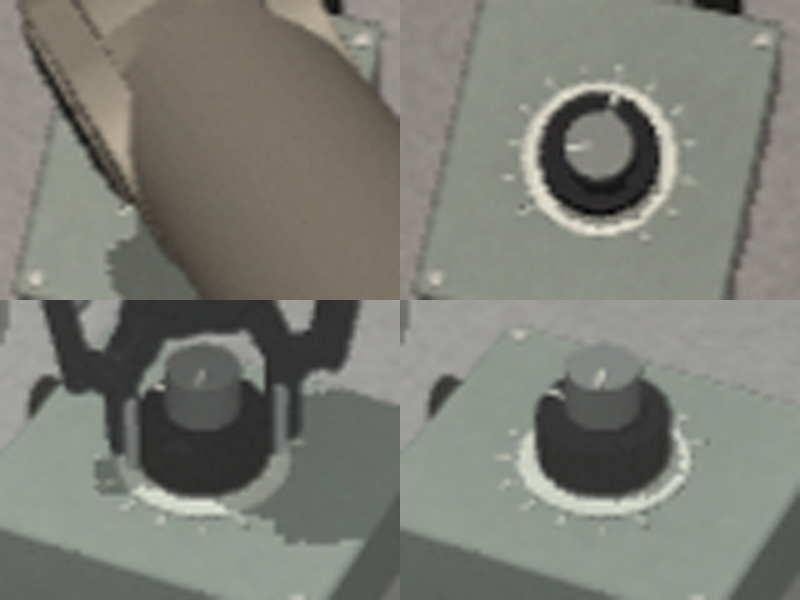

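The side view suggests the ring line moved about 2 px, as expected for 0.18 rad. Residual torque at rest is small, so I'll try sampling during a motion, within the safe first 0.55 rad.

```bash
python3 - <<'E'
from h import *
from bench import *
import threading,time
L=[]
t0=read_t()
th=threading.Thread(target=lambda:move_straight([.4889,.0203,.078],down(1.82)))
th.start()
try:
    n=0
    while th.is_alive() and n<400:
        L.append((round(read_t(),3),round(yawof(read_ee_rot()),3),round(read_torque()[2],3),round(read_joint_efforts()[6],3))); n+=1
except Exception as e: print('err',e)
th.join()
print(len(L)); print(L[::max(1,len(L)//25)])
st('end')
im,d=snapshot('side'); im=im[:,:,::-1]; cv2.imwrite('pics/s5.png',im)
o=[cv2.resize(k[220:280,269:349],(400,300),interpolation=cv2.INTER_CUBIC) for k in (im,cv2.imread('pics/side0.png'))]
cv2.imwrite('pics/c5.png',np.hstack(o))
E
```

```text
1
[(7.483, np.float64(1.818), np.float64(-0.609), np.float64(0.46))]
end 7.48 [0.4889 0.0202 0.0786] 1.8178 [-2.6 -1.   7. ] [-0.071  0.358 -0.609] 0.0563 0.46
```

View pics/c5.png

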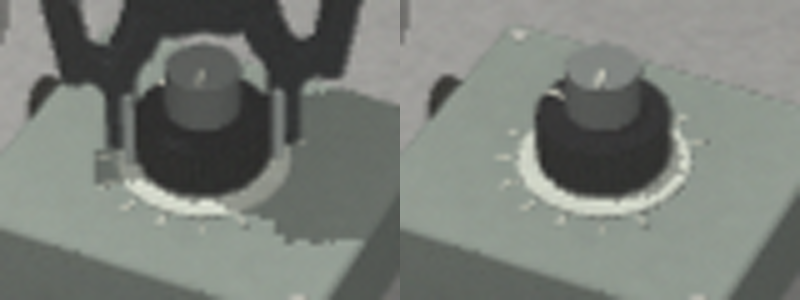

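The grip does drive the ring: overshooting left the full 0.6 N m friction as reversed residual. So steps must be small and smooth; find a step type whose residual carries the drive torque.

```bash
python3 - <<'E'
from h import *
from bench import *
def s(l): print(l,round(read_t(),3),round(yawof(read_ee_rot()),4),round(read_torque()[2],3),round(read_joint_efforts()[6],3))
y=1.82
for k in range(3):
    y-=.01; move_straight([.4889,.0203,.078],down(y)); s('ms.01')
for k in range(3):
    y-=.02; move_straight([.4889,.0203,.078],down(y)); s('ms.02')
j=np.array(read_joints()); print(np.round(j,3))
for k in range(3):
    j[6]-=.01; movej(j); s('mj.01')
E
```

```text
ms.01 7.783 1.8107 0.221 -0.218
ms.01 8.033 1.8013 0.392 -0.354
ms.01 8.283 1.7912 0.367 -0.368
ms.02 8.533 1.7707 0.232 -0.223
ms.02 8.783 1.7507 0.198 -0.211
ms.02 9.033 1.7306 0.22 -0.21
[ 0.219  0.458 -0.47   2.101  0.337  0.654 -0.321]
mj.01 9.283 1.7214 0.485 -0.476
mj.01 9.533 1.7105 0.397 -0.396
mj.01 9.783 1.7002 0.312 -0.353
```

0.01 rad steps give a steady residual (~0.36 N m). Proceed with these and stop automatically on a sustained jump.

```bash
python3 - <<'E'
from h import *
from bench import *
y=1.70; H=[];M=[]; hit=0
for k in range(50):
    y-=.01; move_straight([.4889,.0203,.078],down(y))
    e=-read_joint_efforts()[6]; m=read_torque()[2]; H.append(e);M.append(m)
    if k>=5:
        b=np.median(H[2:-1][-12:] if not hit else H[2:-hit-1]); 
        hit = hit+1 if e>b+.12 and m>np.median(M[2:])+.1 else 0
    if hit>=2: break
print(np.round(H,2),np.round(M,2),hit,y,sep='\n'); st('e'); print(np.round(read_joints(),2))
E
```

```text
[0.37 0.36 0.36 0.37 0.37 0.37 0.37 0.37 0.37 0.37 0.37 0.37 0.37 0.37
 0.37 0.37 0.37 0.37 0.37 0.37 0.37 0.37 0.37 0.37 0.37 0.37 0.37 0.37
 0.37 0.37 0.37 0.37 0.37 0.37 0.37 0.37 0.37 0.37 0.37 0.37 0.37 0.37
 0.37 0.37 0.37 0.37 0.37 0.37 0.37 0.37]
[0.38 0.39 0.35 0.31 0.35 0.37 0.32 0.36 0.33 0.35 0.37 0.34 0.35 0.37
 0.42 0.38 0.39 0.33 0.37 0.33 0.34 0.43 0.34 0.39 0.32 0.33 0.38 0.41
 0.4  0.35 0.34 0.36 0.33 0.37 0.38 0.38 0.35 0.33 0.38 0.33 0.36 0.37
 0.37 0.39 0.35 0.36 0.4  0.39 0.35 0.34]
0
1.1999999999999995
e 22.28 [0.49   0.0201 0.0786] 1.1992 [ 0.7 -1.3  4.9] [-0.282 -0.049  0.337] 0.0561 -0.372
[ 0.12  0.44 -0.35  2.11  0.25  0.63 -0.77]
```

```bash
python3 - <<'E'
from h import *
from bench import *
y=1.20; H=[];M=[]; hit=0
for k in range(56):
    y-=.01; move_straight([.4889,.0203,.078],down(y))
    e=-read_joint_efforts()[6]; m=read_torque()[2]; H.append(e);M.append(m)
    hit = hit+1 if e>.41 else 0
    if hit>=3: break
print(np.round(H,3),np.round(M,2),hit,y,sep='\n'); st('e'); print(np.round(read_joints(),2))
E
```

```text
[0.372 0.372 0.372 0.373 0.373 0.377 0.462 0.596 0.629]
[0.37 0.36 0.4  0.36 0.36 0.41 0.42 0.62 0.64]
3
1.1099999999999999
e 24.53 [0.4902 0.0201 0.0786] 1.1101 [ 0.5 -0.9  6.2] [-0.278 -0.107  0.642] 0.0561 -0.629
[ 0.1   0.44 -0.33  2.11  0.23  0.63 -0.85]
```

Clear jump at yaw ≈1.14 (0.37→0.62). I'll go four more small steps for margin (~0.07 rad in), then hold, release and check the ring doesn't follow.

```bash
python3 - <<'E'
from h import *
from bench import *
y=1.11
for k in range(4):
    y-=.01; move_straight([.4889,.0203,.078],down(y)); print(round(read_joint_efforts()[6],3))
sleep(.4); st('hold')
command_gripper(.062); st('open62')
command_gripper(.085); st('open85')
im,d=snapshot('wrist'); cv2.imwrite('pics/w6.png',im[:,:,::-1])
p=read_tcp_pos()
move_straight([.4889,.0203,.14],v=.08); move_straight([.4889,.0203,.21],v=.15); st('up')
im,d=snapshot('wrist'); cv2.imwrite('pics/w7.png',im[:,:,::-1])
E
python3 -c "
import cv2,numpy as np
a=cv2.imread('pics/w6.png');b=cv2.imread('pics/w7.png')
cv2.imwrite('pics/c7.png',np.hstack([cv2.resize(a,(400,300)),cv2.resize(b[160:290,250:390],(323,300),interpolation=cv2.INTER_CUBIC)]))"
```

```text
-0.64
-0.649
-0.659
-0.668
hold 25.93 [0.4902 0.0201 0.0786] 1.0702 [ 0.9 -1.6  5.6] [-0.301 -0.147  0.686] 0.0558 -0.666
open62 26.17 [0.4886 0.0203 0.0777] 1.069 [-0.6 -0.3 -0.2] [ 0.038 -0.05  -0.005] 0.062 -0.004
open85 26.52 [0.4888 0.0203 0.078 ] 1.0699 [0.6 0.  0.2] [0.02  0.001 0.049] 0.0849 -0.001
up 28.12 [0.4884 0.0201 0.2092] 1.0699 [ 0.9  0.9 -0.1] [-0.059  0.1    0.017] 0.0851 0.011
```

View pics/c7.png

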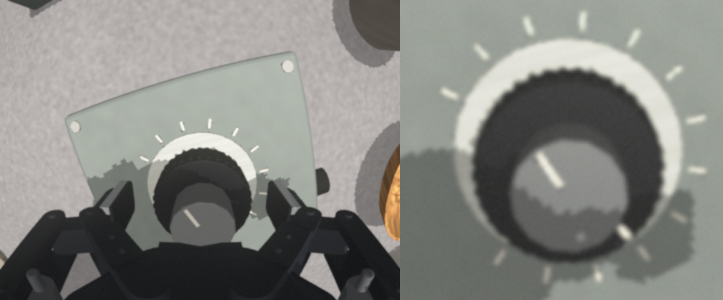

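The ring line sits at the same spot relative to the gripper as before gripping, so it turned ~1.03 rad with the jaws and stayed. Check the inner mark, then go to the button.

```bash
python3 - <<'E'
from h import *
from bench import *
c=get_calibration('wrist')
# inner line outer ends: w1 crop(370,283)/4.61 ; w7 crop ((540-400),155)/2.307
a=wrist_onz(c,np.array([.4903,.0177,.2099]),down(2.0976),(250+370/4.61,160+283/4.61),.113)
b=wrist_onz(c,np.array([.4884,.0201,.2092]),down(1.0699),(250+140/2.307,160+155/2.307),.113)
print('inner end',a,b,a-b)
command_gripper(0.0)
move_to([.463,.2783,.16],down(1.07))
p,q=read_tcp_pos(),read_ee_rot(); st('over')
im,d=snapshot('wrist'); cv2.imwrite('pics/w8.png',im[:,:,::-1])
im,d=snapshot('top'); cv2.imwrite('pics/t8.png',im[:,:,::-1]); 
E
```

```text
inner end [0.48809808 0.03261753 0.113     ] [0.48763712 0.03242137 0.113     ] [0.00046097 0.00019616 0.        ]
over 29.97 [0.4638 0.2767 0.16  ] 1.0682 [ 0.9 -0.3  0.1] [-0.053 -0.016  0.03 ] -0.0003 -0.023
```

View pics/w8.png

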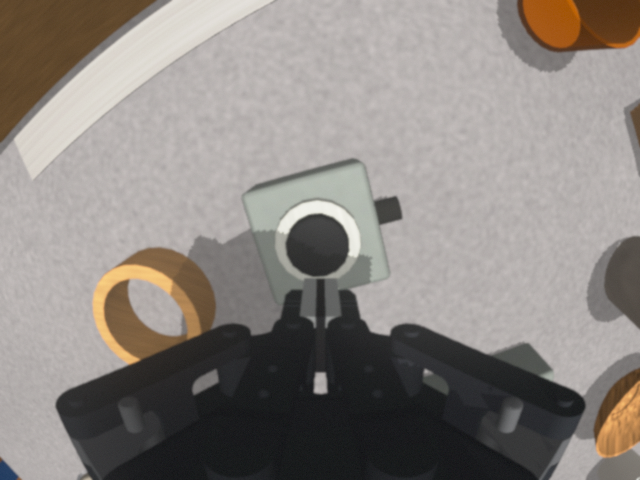

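View pics/t8.png

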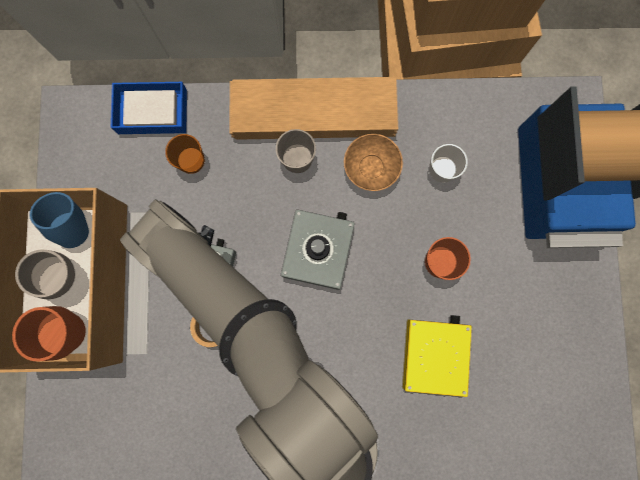

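Inner mark unmoved within ~0.5 mm; the bystanders look unchanged. The cap is centred at (318,244) below the closed fingertips. Now press in small steps with force watch.

```bash
python3 - <<'E'
from h import *
from bench import *
c=get_calibration('wrist')
print(wrist_onz(c,read_tcp_pos(),read_ee_rot(),(318,244),.068))
P=[.4632,.2785]
move_straight([*P,.088],down(1.07),v=.1); st('near')
z=.083
for k in range(12):
    move_straight([*P,z],v=.02); f=read_contact_force()[2]; print(round(z,4),np.round(read_tcp_pos(),4),round(f,1))
    if f>12: break
    z-=.001
sleep(.3); st('pressed')
im,d=snapshot('side'); cv2.imwrite('pics/s9.png',im[:,:,::-1])
E
python3 -c "
import cv2
a=cv2.imread('pics/s9.png');cv2.imwrite('pics/s9c.png',cv2.resize(a[300:390,240:350],(660,540),interpolation=cv2.INTER_CUBIC))"
```

```text
[0.46273573 0.27775732 0.068     ]
near 30.93 [0.4635 0.2788 0.0884] 1.07 [-0.7  0.2  0.1] [ 0.059  0.049 -0.01 ] 0.0002 -0.005
0.083 [0.464  0.2791 0.0836] 3.1
0.082 [0.4638 0.279  0.0824] 3.8
0.081 [0.4636 0.2788 0.0812] 4.6
0.08 [0.4636 0.2788 0.0802] 3.8
0.079 [0.4636 0.2788 0.08  ] 13.0
pressed 32.63 [0.4636 0.2788 0.08  ] 1.07 [ 1.1  0.4 13.3] [ 0.026 -0.186 -0.024] -0.0001 -0.002
```

View pics/s9c.png

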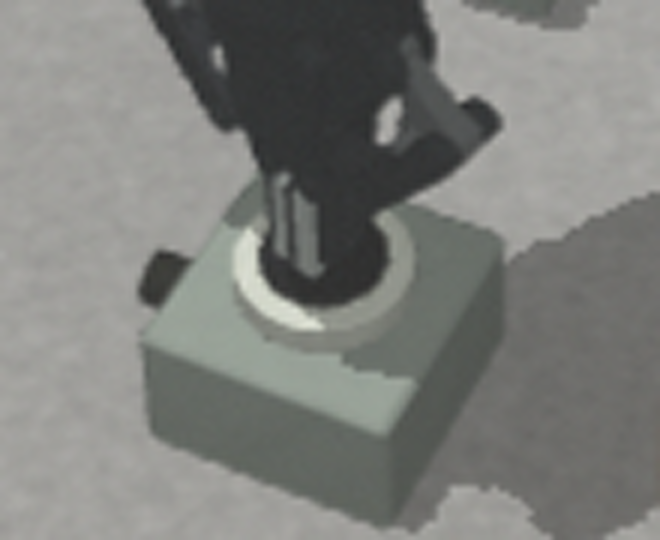

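Cap is flush with the collar, and 13 N against a hard end (5 N suffices) shows it fully down. Release, retreat and check everything.

```bash
python3 - <<'E'
from h import *
from bench import *
P=[.4632,.2785]
move_straight([*P,.11],v=.08); move_straight([*P,.22],v=.15); st('up')
move_to([.44,-.2,.30],down(1.07)); st('away')
im,d=snapshot('top'); t=im[:,:,::-1].copy(); cv2.imwrite('pics/t10.png',t)
im,d=snapshot('side'); s=im[:,:,::-1].copy(); cv2.imwrite('pics/s10.png',s)
for n,a in (('top',t),('side',s)):
    o=cv2.imread(f'pics/{n}0.png'); print(n,(cv2.absdiff(a,o).max(2)>40).sum())
f=lambda i:cv2.resize(i[200:300,180:380],(800,400),interpolation=cv2.INTER_CUBIC)
cv2.imwrite('pics/c10.png',np.vstack([f(t),cv2.resize(s[225:375,250:350],(133,200)).repeat(1,0) if 0 else cv2.copyMakeBorder(cv2.resize(s[300:370,250:390],(400,200),interpolation=cv2.INTER_CUBIC),0,0,0,400,cv2.BORDER_CONSTANT)]))
E
```

```text
up 34.11 [0.4627 0.278  0.219 ] 1.07 [-0.5 -0.3 -0.4] [-0.054  0.045 -0.012] 0.0001 0.006
away 35.88 [ 0.4405 -0.1988  0.2997] 1.072 [-0.8  0.4 -0.5] [ 0.073  0.034 -0.017] -0.0 0.006
top 25019
side 18384
```

View pics/c10.png

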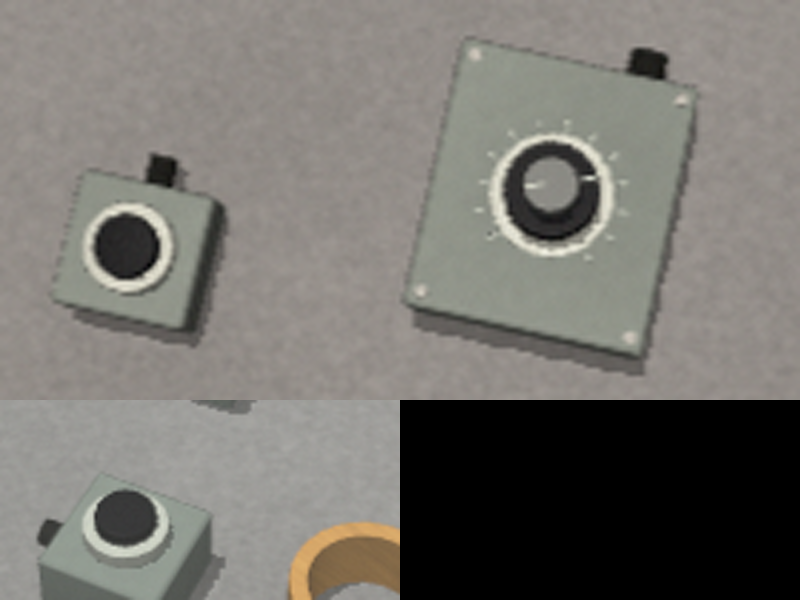

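View pics/s10.png

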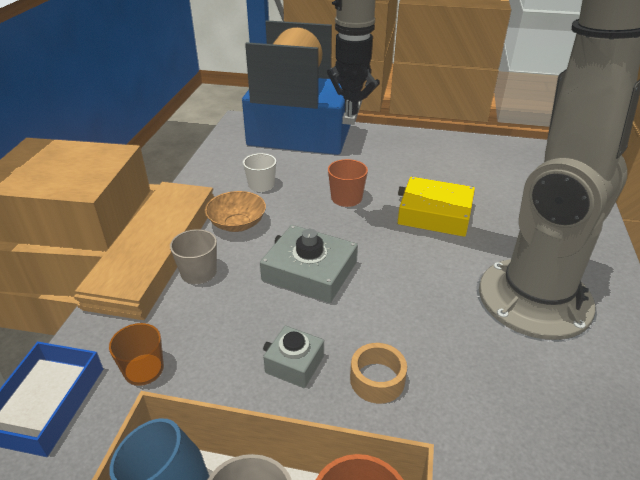

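The ring line moved from crop (562,147) to (590,178). The inner line is still at (532,185), the button is up again, and all bystanders are where they were. Handing in.

```bash
python3 - <<'E'
from bench import *
finish_job(); print(read_t())
E
```

```text
the job is handed in; nothing more can be done
the job is handed in; nothing more can be done
```

The job is handed in, about 36 s into the 69 s limit, and my last checks showed nothing wrong. `finish_job()` gives no verdict, so I can't say how it was scored.

- **Ring:** I turned only the outer ring clockwise, about 1.03 rad. The torque residual jumped from 0.37 to 0.62 N m when it met the stop, about 0.96–0.99 rad from the start. I pressed about 0.07 rad further in and let go. The ring's white line stayed put after release, so the ring held its place.
- **Inner knob:** its mark came out within about 0.5 mm of where it started (limit 3 mm).
- **Start button:** I pressed it to its hard end at about 13 N, where 5 N is enough, held it for over 0.3 s and released it. The pictures show the cap up again.
- **Surroundings:** the planters, bowl and tape roll look unmoved by eye in the last side picture, and the arm was clear of everything. My automatic before/after picture comparison was no use, because the arm and its shadow had moved.
- **Not measured:** I had no direct reading of the force on the stop. That it lies within 3–13 N rests on the torque jump and the small angle past it.
- **Early disagreement:** the first, larger turning steps showed misleading torque, near zero or reversed, because the arm overshot. I switched to 0.01 rad steps, which read steadily.

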